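Idle the label rewinder and hold its inspection flap at the mark

ROBOT

A 7-joint arm with a two-finger parallel gripper is mounted at the origin on a cart in front of the work surface, level with it; the furniture and walls round the work are solid. World frame = base frame: x ahead of the robot, y to its left, z up, the work surface at z = 0. Lengths are in m, angles in rad, forces in N, time in s.
With the tool pointing down it reaches from about 0.4 to 0.9 m from the base axis. Payload 5.5 kg.
Tool frame: the origin (TCP) lies at the very end of the fingers, on their centre line; the grasp point (between the pads) lies 19 mm behind it (r.grip_depth is the distance from the TCP to the grasp point, in m); z points along the fingers, y is the line along which they close (so a half turn about z gives the same grasp; the last joint's range is limited). The gripper opens to 92 mm and grips with 3 to 60 N. Pads are 19 mm wide; open, the fingers measure 130 mm over their backs; the gripper's body (75 mm by 190 mm) begins 47 mm behind the grasp point.
Start: joints at [1.517, 0.501, -0.427, 1.55, 0.221, 1.138, -0.21], TCP at [0.203, -0.618, 0.227] pointing down, gripper open.
Joint ranges: [-2.88, 2.88], [-0.31, 2.03], [-1.54, 1.56], [0.2, 2.42], [-1.41, 4.55], [0.19, 2.02], [-2.57, 2.57]. Speed limits (rad/s): [2.57, 2.57, 3.14, 3.14, 3.14, 3.14, 3.14].

INTERFACE

Orientations are given as a unit quaternion [x, y, z, w].
In Python, from cell import observe, read_camera, get_calibration, order, r gives the robot as it stands. The module is installed in compiled form; this text tells all that it offers.
- The arm moves only by the tool step_arm, never from a script. Its argument "plan" is a list that holds one entry, the list of rows, each a list of 5 numbers: the gripper's target within -1 to 1 (shut at 1, half-way at 0, fully open at -1), then the shift along the world's x, y, z in m, then the turn about the world's z in rad. In form: [[[fingers, dx, dy, dz, spin], ...]]. A call has 1 to 12 rows; each row is the pose to reach, as a shift and turn from the pose commanded when the call began; what a row does not reach only later rows make up. A row lasts 1/10 s, in which the tool goes at most 50 mm and 8.59 degrees, less where a joint would pass 70% of its speed; a pose out of reach is approached as far as the arm can. A call with a gripper value outside its range is refused whole. The fingers move at their own pace and stop on an object; "force" is the grip in N (left out, the last holds). Time passes only in rows, so rows that repeat a pose let the fingers close. It gives the time, the measured TCP pose, the force, the opening and the grip force at its end, in the units of the state.
- observe(): the state, without advancing time (a new reading comes with each control period).
- read_camera(name): name is "scene" or "side" or "wrist"; returns the picture (420x560x3 uint8, red, green, blue); there is no depth.
- get_calibration(name): a dict with "fovy" (degrees; the focal length in pixels is half the picture's height over the tangent of half this angle, whatever the lens; pixels are square), "cx", "cy" (the principal point, pixels), "extrinsics" (4x4, takes a point from camera to world coordinates); the wrist camera has in their place "mount" (4x4, takes a point from camera to tool coordinates, whose origin is the TCP and whose axes are the flange's). Camera axes: x right, y down, z forward; pixel columns grow to the right and rows downward; lengths in m; the calibration is good to about 2 mm. A picture is of the moment at which its call begins: read the wrist's pose just before it. get_calibration takes no time and is no camera call.
- order.close_job(): hands the job in; it is judged then, once.
The state is a dict: "t": time; "qpos": joint angles; "qvel": joint speeds; "effort": joint torques, N m; "tool_pos": TCP position; "tool_rot": TCP orientation; "wrist_force": force on the tool from outside, world axes, zero at the start; "moment": the same for the moment, N m; "grip_width": opening from 0.0 (shut) to 1.0 (fully open); "grip_force": force on a finger pad.
Only numpy, scipy, OpenCV 4.12 (cv2) and the standard library are available. Lean on these libraries where they do the work, as an engineer would, in place of code of your own. Each camera call takes 0.05 s, during which the arm holds its last target. There are 200 camera calls.

TASK

On the tabletop label rewinder, first swing the red-knobbed lever until it lines up with the green pointer on its scale (idle) and leave it there; then raise the blue inspection flap by its orange bar until the flap lines up with the green pointer on the arc beside it. The flap falls shut if released, so finish with the gripper still holding it steady at that angle. Do not shift the green pointers, and leave the tape measure, the calculator and the cardboard core beside it alone.

Things in the scene. Friction and masses are not known exactly. Their poses are not given: they have to be found in the camera images.
- rewinder: Label rewinder, fixed to the bench: base 200 x 290 mm, grey open housing 168 (x) x 176 (y) mm, rim 95 mm up, white roll inside; lever console (top 62 mm up) on its right (-y), scale arc on its left. Origin on the bench under the housing's centre; x to its back (away from the robot at yaw 0), y left, z up. Flap hinge at (75, 0, 100) mm, lever pivot at (-30, -135, 70) mm; both turn about y.
- flap_hinge (a point): Centre of the flap's hinge axis, at the back of the housing, 100 mm above the bench; the axis runs along the rewinder's y. Axes as the rewinder's.
- flap_handle (a point): Middle of the orange round bar that lifts the flap: 12 mm diameter, 92 mm clear between its end brackets, parallel to the hinge, about 30 mm clear of the flap's front edge. Flap shut: 188 mm in front of the hinge axis (-x) and 36 mm above it; it travels on the circle about the hinge. Axes turn with the flap: x from the front edge to the hinge along the flap, y along the bar.
- flap (a joint): Angle of the blue flap (158 x 168 x 6 mm, hinged at the back, 0.4 to 0.9 kg), rad: 0 shut (level), growing as the front edge rises, stop at 1.35. Swings freely and falls shut when let go.
- flap_mark (a joint): Angle of the green pointer of the flap, rad, measured as the flap's angle is: the flap is at the mark when both read the same. It stays where it is set (0.55 to 1.0), held by a stiff friction joint.
- flap_pointer (a point): Green pointer clip on the scale arc, 118 mm from the hinge axis, 106 mm to the left of the rewinder's centre line. Its axes turn with the pointer; x is parallel to the flap's x when the flap is at the mark.
- lever_pivot (a point): Pivot of the lever on the console, 70 mm above the bench; the axis runs along the rewinder's y. Axes as the rewinder's.
- lever_knob (a point): Centre of the lever's red ball knob, 28 mm diameter, 110 mm from the pivot on a 10 mm rod. Its axes turn with the lever; z points from the pivot to the knob.
- lever (a joint): Angle of the lever, rad: 0 upright, positive leaning to the rewinder's +x (back, away from the robot), range -0.8 to 0.8. Stiff with friction; it moves under about 1.5 N at the knob and stays where it is left.
- lever_mark (a joint): Angle of the green idle pointer of the lever, rad, measured as the lever's angle is: the lever is at idle when both read the same. It stays where it is set (0.05 to 0.55), held by a stiff friction joint.
- lever_pointer (a point): Green tip of the idle pointer, 54 mm from the pivot, 18 mm to the left (+y) of the lever. Its axes turn with the pointer; z is parallel to the lever's z at idle.
- tape_measure: Yellow tape measure, 30 x 72 x 64 mm, loose bystander; origin under its centre, on the bench.
- calculator: Dark grey pocket calculator, 120 x 74 x 14 mm, loose bystander; origin under its centre, on the bench.
- core: Brown cardboard core (short tube), 41 mm diameter, 58 mm high, standing, loose bystander; origin under its centre, on the bench.

How it is judged:
By the outcome, as a careful person would: the job done as asked, in the order asked, and still so for the second after the job is handed in, while the arm keeps its last pose, push and grip.
It also fails if it takes over 45 s, if anything falls off the work surface, if the arm or the gripper's body presses on something with over 40 N, if the wrist force passes 120 N, or if a joint passes its speed limit or range.

## Working session

There is one attempt and no reset: what is moved stays moved. The work goes in short steps, Python scripts to look and compute and a tool call to move; the robot and the scene stay as the last step left them, time stands still between calls to the robot, and variables do not carry over. Pictures are saved under pics/ and viewed, at most 13 in all, crops included, and the job is handed in when it is done.

Besides the shell and the picture viewer there is one more tool, called after "Request:" as a command line: name --argument value ..., lists and objects as JSON in quotes. step_arm: Moves the arm, as the interface text tells. Its arguments: {"type":"object","properties":{"plan":{"type":"array"},"force":{"type":"number"}},"required":["plan"]}

```bash
mkdir -p pics
python3 - <<'E'
from cell import *
import cv2,numpy as np
o=observe();print(o)
for n in("scene","side","wrist"):
    im=read_camera(n);cv2.imwrite(f"pics/{n}0.png",im[:,:,::-1]);c=get_calibration(n);print(n,c)
E
```

```text
{'t': 0.0, 'qpos': array([ 1.5172208 ,  0.50188117, -0.42675649,  1.55145375,  0.220798  ,
        1.13828329, -0.21030614]), 'qvel': array([-0.00168616, -0.00045884, -0.00063049,  0.00087935, -0.00184228,
        0.00049822, -0.00103742]), 'effort': array([ 4.95628701e-04, -5.66588402e+01, -5.81613064e+00, -2.79110366e+01,
       -6.86564553e-02,  3.07632540e-02,  2.25071822e-04]), 'tool_pos': array([ 0.20219895, -0.6170104 ,  0.22565283]), 'tool_rot': array([ 9.87480945e-01,  1.57735256e-01, -1.24128948e-04, -9.78349490e-04]), 'wrist_force': array([1.24083756, 0.07231   , 0.52506717]), 'moment': array([-0.01046483,  0.00057984, -0.01504855]), 'grip_force': 0.0, 'grip_width': 0.9980820464769737}
scene {'fovy': 54.226596382383626, 'cx': 271.6466016862091, 'cy': 213.98612428060952, 'extrinsics': array([[-0.86404025, -0.32106464,  0.38775242,  0.15216698],
       [-0.50282214,  0.51278369, -0.69586118,  0.69797193],
       [ 0.0245833 , -0.79622257, -0.60450416,  0.70366342],
       [ 0.        ,  0.        ,  0.        ,  1.        ]])}
side {'fovy': 42.677623391794015, 'cx': 281.46582597128105, 'cy': 198.46345621248824, 'extrinsics': array([[ 0.95200259, -0.09357104,  0.291437  ,  0.19677757],
       [-0.30546306, -0.35133558,  0.8850173 , -0.9774463 ],
       [ 0.0195802 , -0.931562  , -0.36305488,  0.52977043],
       [ 0.        ,  0.        ,  0.        ,  1.        ]])}
wrist {'fovy': 60.22810596080797, 'cx': 281.58883516881076, 'cy': 206.74286501979608, 'mount': array([[ 1.26869623e-03, -9.51955042e-01, -3.06235183e-01,
         8.41237634e-02],
       [ 9.99999123e-01,  1.09137037e-03,  7.50271698e-04,
         3.72244864e-04],
       [-3.80008921e-04, -3.06235867e-01,  9.51955592e-01,
        -1.57321047e-01],
       [ 0.00000000e+00,  0.00000000e+00,  0.00000000e+00,
         1.00000000e+00]])}
```

View pics/scene0.png

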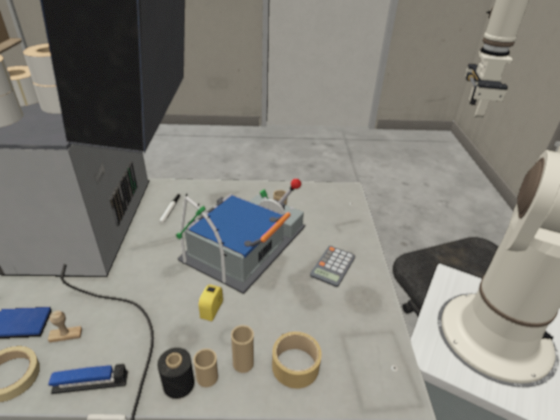

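View pics/side0.png

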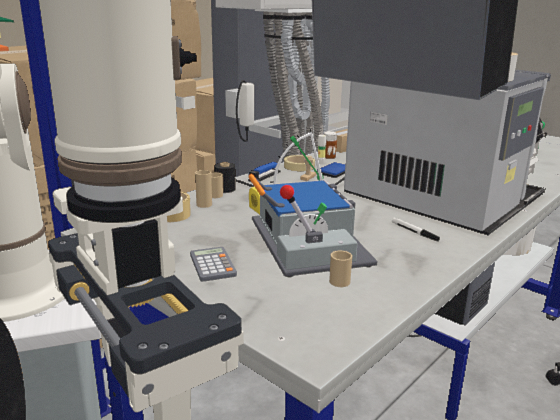

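The scene shows the rewinder near (245,240) with the red knob at (296,184), and the side view shows the knob at (288,192). I'll enlarge both.

Run:
```python
import cv2
a=cv2.imread("pics/scene0.png")[165:300,155:335];cv2.imwrite("pics/sc1.png",cv2.resize(a,None,fx=4.4,fy=4.4,interpolation=cv2.INTER_CUBIC))
a=cv2.imread("pics/side0.png")[125:290,230:390];cv2.imwrite("pics/sd1.png",cv2.resize(a,None,fx=3.6,fy=3.6,interpolation=cv2.INTER_CUBIC))
```

```text
(no output)
```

View pics/sc1.png

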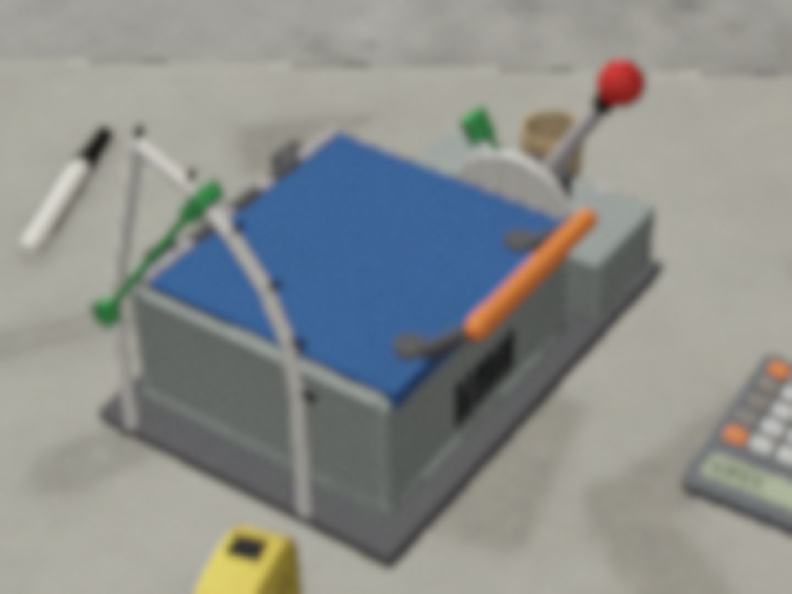

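View pics/sd1.png

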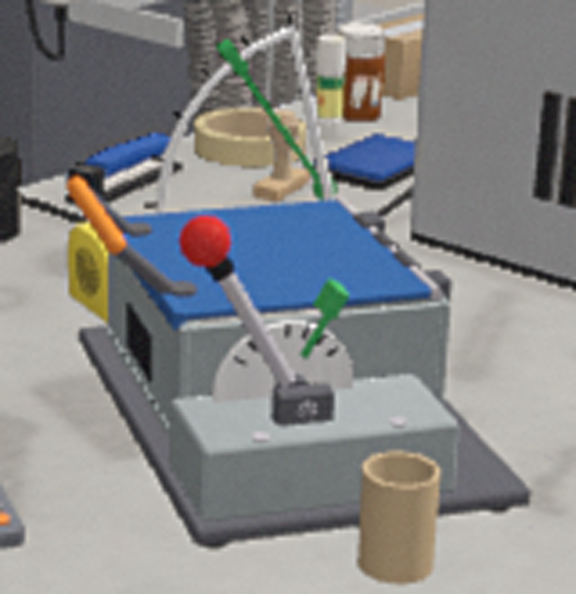

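Features read from the crops: knob at scene (620,82) and side (205,242), orange bar ends, green pointers, flap and base corners. I'll fit the pose and joint angles jointly.

```bash
cat > fit.py <<'E'
import numpy as np
from scipy.optimize import least_squares
from cell import get_calibration
def proj(n,P):
    c=get_calibration(n);T=np.linalg.inv(c["extrinsics"]);f=210/np.tan(np.radians(c["fovy"])/2)
    p=T[:3,:3]@P+T[:3,3];return np.array([c["cx"]+f*p[0]/p[2],c["cy"]+f*p[1]/p[2]])
def world(q,p):
    c,s=np.cos(q[2]),np.sin(q[2]);p=np.array(p)/1e3
    return np.array([q[0]+c*p[0]-s*p[1],q[1]+s*p[0]+c*p[1],p[2]])
def lev(a,r,y=-135): return [-30+r*np.sin(a),y,70+r*np.cos(a)]
def flap(a,x,y,z): return [75+np.cos(a)*x+np.sin(a)*z,y,100-np.sin(a)*x+np.cos(a)*z]
# q: x,y,yaw,lever,lmark,fmark,base dx,dy(mm)
def feats(q):
    b=lambda x,y:[x+q[6],y+q[7],5]
    return dict(knob=lev(q[3],110),lp=lev(q[4],54,-117),fp=flap(q[5],-118,106,0),hub=[75,106,100],
     barL=flap(0,-188,46,36),barR=flap(0,-188,-46,36),fl=flap(0,-158,84,3),bfl=b(-100,145),bfr=b(-100,-145),bbl=b(100,145),bbr=b(100,-145))
E
cat > run.py <<'E'
from fit import *
obs={"scene":(4.4,155,165,dict(knob=(620,82),lp=(478,124),fp=(203,197),hub=(106,312),barL=(475,326),barR=(588,217),fl=(395,398),bfl=(390,560),bfr=(660,265),bbl=(104,413))),
"side":(3.6,230,125,dict(knob=(205,242),lp=(332,300),fp=(229,50),hub=(319,187),barL=(80,187),barR=(118,246),bfl=(85,333),bfr=(205,538),bbr=(527,495)))}
def res(q,show=0):
    F=feats(q);out=[]
    for n,(s,ox,oy,d) in obs.items():
        for k,v in d.items():
            e=proj(n,world(q,F[k]))-((np.array(v)+.5)/s-.5+[ox,oy]);out+=list(e)
            if show:print(n,k,e.round(2))
    return np.array(out)
S=least_squares(res,[.6,0,0,-.4,.3,.7,0,0],loss="soft_l1",x_scale=[.1,.1,.1,.1,.1,.1,10,10])
res(S.x,1);print(S.x.round(4))
J=S.jac;print(np.sqrt(np.diag(np.linalg.inv(J.T@J))).round(4)*.5)
q=S.x
print("knob",world(q,lev(q[3],110)),"idle",world(q,lev(q[4],110)),"bar",world(q,flap(0,-188,0,36)),"goal",world(q,flap(q[5],-188,0,36)))
E
python3 run.py
```

```text
scene knob [-0.03  0.22]
scene lp [-0.42  0.3 ]
scene fp [-0.53  0.71]
scene hub [ 1.86 -0.76]
scene barL [ 2.61 -0.85]
scene barR [-1.5   1.94]
scene fl [-0.78 -0.8 ]
scene bfl [0.36 1.94]
scene bfr [-0.25  0.99]
scene bbl [-2.31  1.5 ]
side knob [-0.04 -0.26]
side lp [-0.2  -0.29]
side fp [1.44 2.3 ]
side hub [1.3  1.11]
side barL [-1.32  0.73]
side barR [-1.67 -1.61]
side bfl [-1.08  2.93]
side bfr [0.35 3.88]
side bbr [4.19 3.64]
[ 5.97600e-01  7.56000e-02 -2.42000e-02 -5.19000e-01  5.18500e-01
  9.67100e-01  4.75860e+00 -4.04615e+01]
[7.5000e-04 7.0000e-04 4.0000e-03 1.0050e-02 2.4300e-02 1.2000e-02
 1.0939e+00 1.5890e+00]
knob [ 0.50980256 -0.05729187  0.16551492] idle [ 0.61884567 -0.05992942  0.16554173] bar [0.48463631 0.07835635 0.136     ] goal [0.59551845 0.07567431 0.27520798]
```

```bash
sed -i 's/q\[7\],5\]/q[7],q[8]]/; s/hub=\[75,106,100\]/hub=[75,q[10],100]/; s/-188,46,36/-188,q[9],36/; s/-188,-46,36/-188,-q[9],36/' fit.py
sed -i 's/,0,0\],loss/,0,0,8,50,106],loss/; s/10,10\])/10,10,5,5,5])/' run.py; python3 run.py
```

```text
Traceback (most recent call last):
  File "run.py", line 11, in <module>
    S=least_squares(res,[.6,0,0,-.4,.3,.7,0,0,8,50,106],loss="soft_l1",x_scale=[.1,.1,.1,.1,.1,.1,10,10,5,5,5])
  File "run.py", line 8, in res
    e=proj(n,world(q,F[k]))-((np.array(v)+.5)/s-.5+[ox,oy]);out+=list(e)
      ~~~~^^^^^^^^^^^^^^^^^
  File "fit.py", line 5, in proj
    c=get_calibration(n);T=np.linalg.inv(c["extrinsics"]);f=210/np.tan(np.radians(c["fovy"])/2)
ValueError: time passes only in moves, steps and waits
```

```bash
python3 - <<'E'
s=open('fit.py').read()
s=s.replace("def proj(n,P):\n    c=get_calibration(n)","C={n:get_calibration(n) for n in('scene','side','wrist')}\ndef proj(n,P):\n    c=C[n]")
open('fit.py','w').write(s)
E
python3 run.py 2>&1|tail -30
```

```text
scene knob [0.18 0.04]
scene lp [-0.12 -0.03]
scene fp [-0.23  0.41]
scene hub [-0.06  0.5 ]
scene barL [0.89 0.57]
scene barR [0.12 0.01]
scene fl [-0.68 -1.25]
scene bfl [0.31 0.41]
scene bfr [ 0.11 -0.61]
scene bbl [-2.73 -0.15]
side knob [0.19 0.06]
side lp [-0.   -0.18]
side fp [1.75 2.52]
side hub [0.75 0.36]
side barL [-1.67 -0.13]
side barR [-0.44 -0.25]
side bfl [-1.72 -0.07]
side bfr [-0.52  0.24]
side bbr [3.53 0.19]
[ 5.98100e-01  7.43000e-02 -2.50000e-02 -5.22600e-01  5.07400e-01
  9.64100e-01  2.94500e+00 -3.74933e+01  1.23388e+01  5.31171e+01
  1.13089e+02]
[5.50000e-04 6.50000e-04 3.25000e-03 8.70000e-03 2.11000e-02 9.95000e-03
 9.32550e-01 1.03305e+00 6.22200e-01 1.06640e+00 1.45595e+00]
knob [ 0.50986316 -0.05856083  0.16531661] idle [ 0.61818631 -0.06126604  0.16614089] bar [0.48514897 0.07709846 0.136     ] goal [0.59550406 0.07434251 0.27497603]
```

Request:
step_arm --plan '[[[-1, 0.02, 0.04, 0.04, -0.1], [-1, 0.05, 0.08, 0.07, -0.2], [-1, 0.07, 0.12, 0.1, -0.3], [-1, 0.09, 0.16, 0.1, -0.342], [-1, 0.12, 0.2, 0.1, -0.342], [-1, 0.14, 0.24, 0.1, -0.342], [-1, 0.17, 0.28, 0.1, -0.342], [-1, 0.19, 0.32, 0.1, -0.342], [-1, 0.21, 0.36, 0.1, -0.342], [-1, 0.24, 0.4, 0.1, -0.342], [-1, 0.26, 0.44, 0.1, -0.342], [-1, 0.28, 0.47, 0.1, -0.342]]]'

```text
t: 1.35
tool_pos: [0.4831, -0.1444, 0.3269]
tool_rot: [1.0, -0.011, 0.0, -0.0]
wrist_force: [0.4, -0.4, 0.4]
grip_width: 1.0
grip_force: 0.0
```

Request:
step_arm --plan '[[[-1, 0.03, 0.04, 0.0, 0], [-1, 0.05, 0.09, 0.0, 0], [-1, 0.05, 0.09, 0.0, 0], [-1, 0.05, 0.09, 0.0, 0], [-1, 0.05, 0.09, 0.0, 0]]]'

```text
t: 1.85
tool_pos: [0.532, -0.059, 0.3263]
tool_rot: [1.0, -0.013, -0.001, 0.0]
wrist_force: [0.0, -0.4, -0.1]
grip_width: 1.002
grip_force: 0.0
```

Run:
```python
from cell import *
import cv2,numpy as np
o=observe();print(o['t'],o['tool_pos'],o['tool_rot'],o['qpos'].round(2));np.savez("w1.npz",p=o['tool_pos'],r=o['tool_rot'])
im=read_camera("wrist");cv2.imwrite("pics/w1.png",im[:,:,::-1])
```

```text
1.85 [ 0.53199401 -0.05898893  0.3263053 ] [ 9.99913029e-01 -1.31713611e-02 -5.24718921e-04  4.18028618e-04] [ 0.72  0.25 -0.78  1.7   0.19  1.26 -1.7 ]
```

View pics/w1.png

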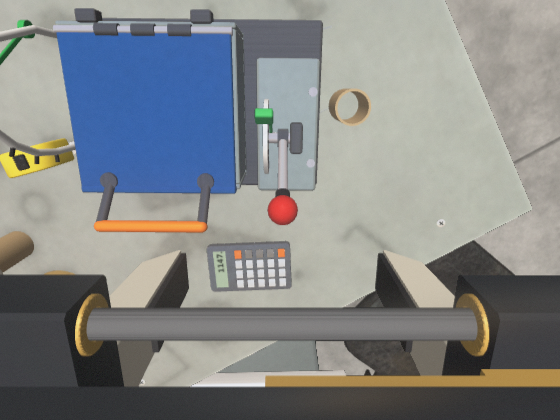

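The wrist view shows the knob at (283,209), idle pointer at (264,116), bar ends at (98,226)/(204,226), flap front corners at (80,191)/(237,192). Adding it to the fit with colour centroids.

```bash
cat > run2.py <<'E'
from fit import *
import cv2,fit
from scipy.spatial.transform import Rotation as R
w=np.load("w1.npz");T=np.eye(4);T[:3,:3]=R.from_quat(w['r']).as_matrix();T[:3,3]=w['p'];C['wrist']=dict(C['wrist'],extrinsics=T@C['wrist']['mount'])
def cen(f,col,box):
    im=cv2.imread(f).astype(int);b,g,r=im[...,0],im[...,1],im[...,2]
    m={'r':(r>120)&(g<70)&(b<70),'g':(g>r+40)&(g>b+30)}[col];k=np.zeros_like(m);x0,y0,x1,y1=box;k[y0:y1,x0:x1]=1;m&=k
    y,x=np.nonzero(m);return (x.mean(),y.mean()),(x.min(),x.max(),y.min(),y.max())
for a in [("pics/scene0.png",'r',(280,170,310,200)),("pics/side0.png",'r',(270,175,300,210)),("pics/w1.png",'r',(260,185,310,230)),("pics/w1.png",'g',(245,100,285,130)),("pics/side0.png",'g',(310,200,330,225)),("pics/scene0.png",'g',(255,185,275,200))]: print(a,cen(*a))
u=lambda d,s,ox,oy:{k:(np.array(v)+.5)/s-.5+[ox,oy] for k,v in d.items()}
obs={"scene":u(dict(lp=(478,124),fp=(203,197),hub=(106,312),barL=(475,326),barR=(588,217),fl=(395,398),bfl=(390,560),bfr=(660,265)),4.4,155,165),
"side":u(dict(lp=(332,300),fp=(229,50),hub=(319,187),barL=(80,187),barR=(118,246),bfl=(85,333),bfr=(205,538)),3.6,230,125),
"wrist":dict(lp=(264,116),fl=(80,191),fr=(237,192),barL=(97,226),barR=(206,226.5),bbr=(321.5,22))}
for n,f,b in(("scene","scene0",(280,170,310,200)),("side","side0",(270,175,300,210)),("wrist","w1",(260,185,310,230))): obs[n]['knob']=cen(f"pics/{f}.png",'r',b)[0]
S3=[.002]
def res(q,show=0):
    F=feats(q);F['fr']=flap(0,-158,-84,3);out=[]
    for n,d in obs.items():
        for k,v in d.items():
            off=np.array([q[11+3*i] if 0 else 0 for i in range(0)])
            P=world(q,F[k])+q[11+3*list(obs).index(n):14+3*list(obs).index(n)]
            e=proj(n,P)-v;out+=list(e)
            if show:print(n,k,e.round(2))
    return np.r_[out,q[11:]/.002]
S=least_squares(res,[.6,.07,0,-.5,.5,.9,0,-37,12,53,113]+[0]*9,loss="soft_l1",x_scale=[.1]*6+[10,10,5,5,5]+[.002]*9)
q=S.x;res(q,1);print(q.round(4))
J=S.jac;print(np.sqrt(np.diag(np.linalg.inv(J.T@J))).round(4)[:6]*.7)
for n,p in dict(knob=lev(q[3],110),idle=lev(q[4],110),bar=flap(0,-188,0,36),goal=flap(q[5],-188,0,36)).items():print(n,world(q,p).round(4))
np.save("q.npy",q)
E
python3 run2.py
```

```text
('pics/scene0.png', 'r', (280, 170, 310, 200)) ((np.float64(295.71666666666664), np.float64(183.58333333333334)), (np.int64(291), np.int64(300), np.int64(180), np.int64(187)))
('pics/side0.png', 'r', (270, 175, 300, 210)) ((np.float64(286.3285714285714), np.float64(191.8)), (np.int64(280), np.int64(293), np.int64(186), np.int64(198)))
('pics/w1.png', 'r', (260, 185, 310, 230)) ((np.float64(282.36021505376345), np.float64(209.9247311827957)), (np.int64(268), np.int64(296), np.int64(195), np.int64(224)))
('pics/w1.png', 'g', (245, 100, 285, 130)) ((np.float64(263.1877729257642), np.float64(114.17903930131004)), (np.int64(255), np.int64(272), np.int64(108), np.int64(123)))
('pics/side0.png', 'g', (310, 200, 330, 225)) ((np.float64(320.42045454545456), np.float64(210.4431818181818)), (np.int64(314), np.int64(326), np.int64(203), np.int64(223)))
('pics/scene0.png', 'g', (255, 185, 275, 200)) ((np.float64(262.86206896551727), np.float64(192.86206896551724)), (np.int64(260), np.int64(265), np.int64(190), np.int64(196)))
scene lp [-0.25 -0.1 ]
scene fp [-0.05  0.24]
scene hub [-0.14  0.34]
s
[... 237 characters left out ...]
 [-0.01  0.01]
side bfl [-1.81 -0.12]
side bfr [-1.03  0.18]
side knob [ 0.55 -0.1 ]
wrist lp [0.24 0.24]
wrist fl [ 1.55 -0.59]
wrist fr [-1.52 -1.26]
wrist barL [0.03 1.03]
wrist barR [-0.67  0.75]
wrist bbr [ 0.29 -3.81]
wrist knob [-0.03  0.53]
[ 5.984000e-01  7.330000e-02 -2.760000e-02 -5.210000e-01  5.265000e-01
  9.613000e-01  2.353500e+00 -3.629140e+01  1.158980e+01  5.578180e+01
  1.138062e+02  2.000000e-04 -2.000000e-04 -3.000000e-04  1.000000e-04
  5.000000e-04  5.000000e-04 -3.000000e-04 -3.000000e-04 -1.300000e-03]
[0.00098 0.00119 0.00364 0.01036 0.01911 0.01358]
knob [ 0.5099 -0.0593  0.1654]
idle [ 0.6199 -0.0623  0.1651]
bar [0.4854 0.0764 0.136 ]
goal [0.5953 0.0734 0.2748]
```

Request:
step_arm --plan '[[[-0.3, -0.022, 0, -0.04, -0.01], [-0.3, -0.022, 0, -0.08, -0.01], [-0.3, -0.022, 0, -0.12, -0.01], [-0.3, -0.022, 0, -0.15, -0.01], [-0.3, -0.022, 0, -0.18, -0.01], [-0.3, -0.022, 0, -0.18, -0.01], [1, -0.022, 0, -0.18, -0.01], [1, -0.022, 0, -0.18, -0.01], [1, -0.022, 0, -0.18, -0.01], [1, -0.022, 0, -0.18, -0.01], [1, -0.022, 0, -0.18, -0.01]]]' --force 12

```text
t: 3.0
tool_pos: [0.511, -0.0592, 0.1476]
tool_rot: [1.0, -0.018, 0.001, 0.001]
wrist_force: [-1.6, -0.9, 4.0]
grip_width: 0.291
grip_force: 12.0
```

Request:
step_arm --plan '[[[1, 0.012, 0, 0.006, 0], [1, 0.0275, -0.001, 0.011, 0], [1, 0.044, -0.001, 0.014, 0], [1, 0.06, -0.002, 0.0145, 0], [1, 0.077, -0.002, 0.0125, 0], [1, 0.0925, -0.0025, 0.008, 0], [1, 0.103, -0.003, 0.0035, 0], [1, 0.109, -0.003, 0, 0], [1, 0.109, -0.003, 0, 0], [1, 0.109, -0.003, 0, 0]]]'

```text
t: 4.0
tool_pos: [0.6213, -0.0629, 0.1474]
tool_rot: [1.0, -0.018, 0.002, 0.001]
wrist_force: [2.0, -6.7, 3.5]
grip_width: 0.291
grip_force: 12.0
```

Run:
```python
from cell import *
import cv2,numpy as np
o=observe();print(o['t'],o['tool_pos'],o['wrist_force'],o['grip_width'])
a=read_camera("side");cv2.imwrite("pics/side2.png",a[:,:,::-1])
b=read_camera("wrist");cv2.imwrite("pics/w2.png",b[:,:,::-1])
a=cv2.resize(a[165:265,280:380,::-1],(400,400),interpolation=cv2.INTER_CUBIC)
b=cv2.resize(b[50:300,160:410,::-1],(400,400),interpolation=cv2.INTER_CUBIC)
cv2.imwrite("pics/c2.png",np.hstack([a,b]))
```

```text
4.0 [ 0.62127589 -0.06292513  0.1474491 ] [ 1.97469318 -6.69950015  3.53508021] 0.291279076687891
```

View pics/c2.png

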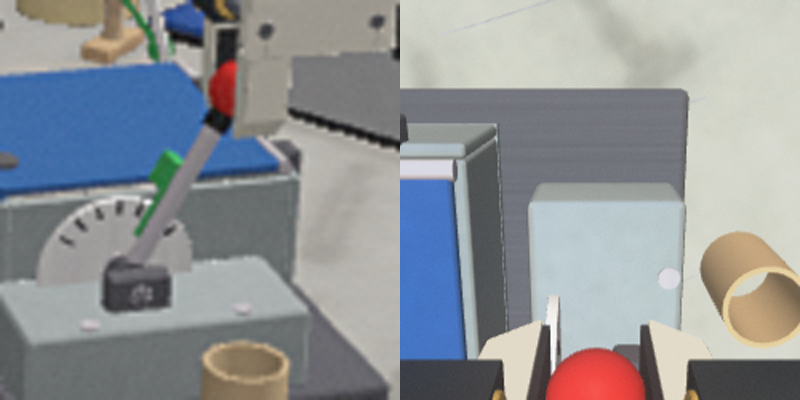

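Request:
step_arm --plan '[[[-0.3, 0, 0, 0, 0], [-0.3, 0, 0, 0, 0], [-0.3, 0, 0, 0, 0], [-0.3, 0, 0, 0.04, 0], [-0.3, 0, 0, 0.08, 0], [-0.3, -0.02, 0, 0.13, 0], [-0.3, -0.06, 0, 0.18, 0], [-0.3, -0.09, 0, 0.18, 0], [-0.3, -0.09, 0, 0.18, 0], [-0.3, -0.09, 0, 0.18, 0]]]'

```text
t: 5.1
tool_pos: [0.5292, -0.0605, 0.3273]
tool_rot: [1.0, -0.018, 0.001, 0.001]
wrist_force: [1.1, 0.1, 0.8]
grip_width: 0.653
grip_force: 0.0
```

Run:
```python
from cell import *
import cv2,numpy as np
o=observe();print(o['t'],o['tool_pos'],o['tool_rot'],o['wrist_force']);np.savez("w3.npz",p=o['tool_pos'],r=o['tool_rot'])
ims={}
for n in("wrist","side","scene"):
    ims[n]=read_camera(n)[:,:,::-1];cv2.imwrite(f"pics/{n}3.png",ims[n])
r=lambda a:cv2.resize(a,(400,400),interpolation=cv2.INTER_CUBIC)
cv2.imwrite("pics/c3.png",np.hstack([r(ims["side"][165:265,280:380]),r(ims["wrist"][30:230,170:370])]))
```

```text
5.1 [ 0.52917839 -0.06053424  0.32729586] [ 9.99845408e-01 -1.75528610e-02  6.51333148e-04  7.95726998e-04] [1.0752198  0.13604145 0.80276509]
```

View pics/c3.png

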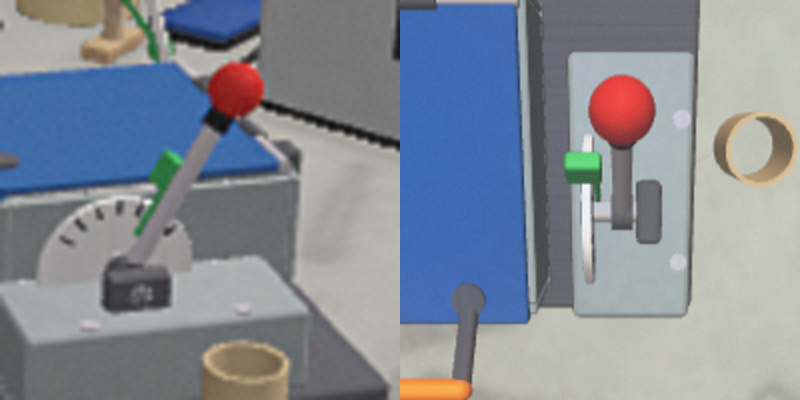

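The knob is released and looks near the pointer, though the side view hints the lever leans slightly more than the pointer. I'll measure the difference precisely.

```bash
cat > lev.py <<'E'
from fit import *
import cv2,sys
from scipy.spatial.transform import Rotation as R
def addw(k,f):
    w=np.load(f);T=np.eye(4);T[:3,:3]=R.from_quat(w['r']).as_matrix();T[:3,3]=w['p'];C[k]=dict(C['wrist'],extrinsics=T@C['wrist']['mount'])
addw('wa','w1.npz');addw('wb','w3.npz')
def cen(f,col,box):
    im=cv2.imread(f).astype(int);b,g,r=im[...,0],im[...,1],im[...,2]
    m={'r':(r>70)&(r>2*g)&(r>2*b),'g':(g>1.35*r)&(g>1.2*b)&(g>50)}[col];k=np.zeros_like(m);x0,y0,x1,y1=box;k[y0:y1,x0:x1]=1;m&=k
    n,l,s,c=cv2.connectedComponentsWithStats(m.astype('uint8'));i=1+np.argmax(s[1:,4])
    print(f,col,c[i].round(2),s[i]);return c[i],(l==i)
M=[]  # cam,offset group, feature, uv
for cam,g,f,box,k in(("scene",0,"scene0",(280,170,310,200),3),("side",1,"side0",(270,175,300,210),3),("wa",2,"w1",(260,185,310,230),3),
   ("scene",0,"scene3",(240,150,310,210),11),("side",1,"side3",(320,170,355,205),11),("wb",2,"wrist3",(245,50,320,110),11)):
    M.append((cam,g,k,cen(f"pics/{f}.png",'r',box)[0]))
P=[("scene",0,4,cen("pics/scene0.png",'g',(255,185,270,200))[0]),("side",1,4,cen("pics/side0.png",'g',(313,200,330,218))[0]),
 ("wa",2,4,cen("pics/w1.png",'g',(245,100,285,130))[0]),("wb",2,4,cen("pics/wrist3.png",'g',(245,95,275,130))[0])]
q0=np.load("q.npy")
# v: a1,a2,mark,rclip, dyaw, pivot off xyz per cam
def res(v,show=0):
    q=q0.copy();q[2]+=v[4];out=[]
    for cam,g,k,uv in M+P:
        p=lev(v[0],110) if k==3 else lev(v[1],110) if k==11 else lev(v[2],v[3],-117)
        e=proj(cam,world(q,p)+v[5+3*g:8+3*g])-uv;out+=list(e)
        if show:print(cam,k,e.round(2))
    return np.r_[np.array(out)/.4,v[5:]/.003,v[4]/.01,(v[3]-54)/3]
S=least_squares(res,[-.5,.5,.5,54,0]+[0]*9,x_scale=[.1,.1,.1,5,.01]+[.003]*9)
res(S.x,1);print(S.x.round(4));J=S.jac;print(np.sqrt(np.diag(np.linalg.inv(J.T@J))).round(4)[:5])
for skip in range(4):
    P0=P;P=[p for i,p in enumerate(P0) if i!=skip];s=least_squares(res,S.x);P=P0;print(skip,s.x[:4].round(3))
E
python3 lev.py
```

```text
pics/scene0.png r [295.33 183.37] [291 179  10  10  70]
pics/side0.png r [286.65 191.64] [280 185  14  14 151]
pics/w1.png r [282.26 209.49] [268 195  29  30 675]
pics/scene3.png r [258.73 170.27] [255 166   8  10  64]
pics/side3.png r [338.62 186.87] [332 180  14  14 146]
pics/wrist3.png r [280.46  84.34] [265  68  32  34 867]
pics/scene0.png g [263.08 193.28] [260 190   7   7  36]
pics/side0.png g [321.26 209.12] [317 203  10  15  82]
pics/w1.png g [263.87 116.22] [254 108  19  22 298]
pics/wrist3.png g [261.68 114.18] [252 106  19  24 312]
scene 3 [ 0.05 -0.1 ]
side 3 [0.07 0.07]
wa 3 [-0.12  0.04]
scene 11 [-0.24 -0.19]
side 11 [-0.17  0.24]
wb 11 [-0.48  0.03]
scene 4 [0.22 0.26]
side 4 [ 0.11 -0.32]
wa 4 [0.41 0.09]
wb 4 [ 0.28 -0.15]
[-5.13200e-01  5.00300e-01  5.18700e-01  5.22777e+01 -3.80000e-03
  6.00000e-04  4.00000e-04 -8.00000e-04 -7.00000e-04 -3.00000e-04
  2.00000e-04  1.40000e-03 -4.00000e-04  1.30000e-03]
[0.0087 0.0091 0.0162 0.8264 0.0038]
0 [-0.513  0.5    0.522 51.773]
1 [-0.514  0.5    0.505 53.705]
2 [-0.513  0.501  0.519 52.214]
3 [-0.513  0.501  0.522 52.267]
```

```bash
cat >> lev.py <<'E'
print('---')
v=S.x;q=q0.copy();q[2]+=v[4]
for m in(.42,.46,.5,.54):
    print(m,[((proj("side",world(q,lev(m,r,-117))+v[8:11])-[230,125]+.5)*3.6-.5).round(0).tolist() for r in(0,25,40,54)])
im=cv2.imread("pics/side0.png")[198:232,300:340];W=cv2.imread("pics/wrist3.png")[95:150,240:300]
for m in(.44,.52):
    pass
a=cv2.resize(im,None,fx=12,fy=12,interpolation=cv2.INTER_NEAREST)
for m,c in((.44,(0,0,255)),(.52,(255,0,255))):
    for r in(25,35,45,54):
        p=proj("side",world(q,lev(m,r,-117))+v[8:11]);cv2.circle(a,tuple(int(t) for t in ((p-[300,198]+.5)*12)),3,c,-1)
cv2.imwrite("pics/c4.png",a)
E
python3 lev.py|sed '1,/---/d'
```

```text
0.42 [[284.0, 381.0], [302.0, 342.0], [313.0, 319.0], [324.0, 297.0]]
0.46 [[284.0, 381.0], [304.0, 343.0], [316.0, 320.0], [327.0, 298.0]]
0.5 [[284.0, 381.0], [305.0, 343.0], [318.0, 321.0], [330.0, 300.0]]
0.54 [[284.0, 381.0], [307.0, 344.0], [320.0, 322.0], [333.0, 301.0]]
```

View pics/c4.png

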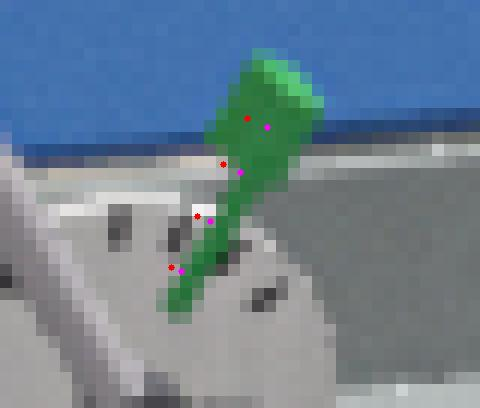

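Request:
step_arm --plan '[[[-0.3, 0.05, 0, -0.02, 0], [-0.3, 0.09, 0.001, -0.05, 0], [-0.3, 0.09, 0.001, -0.1, 0], [-0.3, 0.09, 0.001, -0.14, 0], [-0.3, 0.09, 0.001, -0.18, 0], [-0.3, 0.09, 0.001, -0.18, 0], [1, 0.09, 0.001, -0.18, 0], [1, 0.09, 0.001, -0.18, 0], [1, 0.09, 0.001, -0.18, 0], [1, 0.0915, 0.001, -0.1805, 0], [1, 0.0925, 0.001, -0.181, 0], [1, 0.0925, 0.001, -0.181, 0]]]'

```text
t: 6.45
tool_pos: [0.6237, -0.0631, 0.1476]
tool_rot: [1.0, -0.019, 0.002, 0.002]
wrist_force: [0.6, -5.5, 2.0]
grip_width: 0.294
grip_force: 12.0
```

Request:
step_arm --plan '[[[-0.3, 0, 0, 0, 0], [-0.3, 0, 0, 0, 0], [-0.3, 0, 0, 0, 0], [-0.3, 0, 0, 0.04, 0], [-0.3, 0, 0, 0.08, 0], [-0.3, -0.02, 0, 0.13, 0], [-0.3, -0.06, 0, 0.18, 0], [-0.3, -0.0925, 0, 0.181, 0], [-0.3, -0.0925, 0, 0.181, 0], [-0.3, -0.0925, 0, 0.181, 0]]]'

```text
t: 7.45
tool_pos: [0.5292, -0.0597, 0.3275]
tool_rot: [1.0, -0.018, 0.001, 0.001]
wrist_force: [0.1, 0.6, 0.2]
grip_width: 0.651
grip_force: 0.0
```

```bash
python3 - <<'E'
from cell import *
import cv2,numpy as np
o=observe();print(o['t'],o['tool_pos'],o['tool_rot'],o['qpos'].round(2));np.savez("w3.npz",p=o['tool_pos'],r=o['tool_rot'])
for n in("wrist","side","scene"):
    cv2.imwrite(f"pics/{n}3.png",read_camera(n)[:,:,::-1])
E
python3 lev.py|head -26|tail -18; cp pics/side3.png pics/side4.png;cp pics/scene3.png pics/scene4.png
```

```text
7.45 [ 0.52924824 -0.05974258  0.32750734] [ 9.99842937e-01 -1.76760921e-02  8.17356880e-04  9.94096583e-04] [ 0.74  0.25 -0.8   1.71  0.19  1.26 -1.71]
pics/w1.png g [263.87 116.22] [254 108  19  22 298]
pics/wrist3.png g [262.45 114.42] [253 106  19  24 311]
scene 3 [ 0.03 -0.14]
side 3 [0.07 0.1 ]
wa 3 [-0.13  0.05]
scene 11 [-0.2 -0.1]
side 11 [-0.17  0.18]
wb 11 [-0.48  0.02]
scene 4 [0.21 0.22]
side 4 [ 0.11 -0.28]
wa 4 [0.45 0.16]
wb 4 [ 0.26 -0.21]
[-5.13400e-01  5.19900e-01  5.18300e-01  5.22545e+01 -4.20000e-03
  7.00000e-04  5.00000e-04 -6.00000e-04 -6.00000e-04 -4.00000e-04
  2.00000e-04  1.40000e-03 -5.00000e-04  1.10000e-03]
[0.0086 0.009  0.0161 0.822  0.0038]
0 [-0.513  0.52   0.521 51.831]
1 [-0.514  0.52   0.506 53.542]
```

Request:
step_arm --plan '[[[0.3, -0.01, 0.015, 0, -0.143], [0.3, -0.02, 0.03, 0, -0.286], [0.3, -0.03, 0.045, 0, -0.429], [0.3, -0.044, 0.06, 0, -0.572], [0.3, -0.044, 0.08, 0, -0.715], [0.3, -0.044, 0.1, 0, -0.858], [0.3, -0.044, 0.12, 0, -1.0], [0.3, -0.044, 0.136, 0, -1.143], [0.3, -0.044, 0.136, 0, -1.286], [0.3, -0.044, 0.136, -0.02, -1.429], [0.3, -0.044, 0.136, -0.04, -1.56], [0.3, -0.044, 0.136, -0.06, -1.56]]]'

```text
t: 8.8
tool_pos: [0.4823, 0.0592, 0.2746]
tool_rot: [0.889, -0.455, -0.045, 0.018]
wrist_force: [-0.8, 0.4, -1.8]
grip_width: 0.351
grip_force: 0.0
```

Run:
```python
from fit import *
from cell import *
import cv2
from scipy.spatial.transform import Rotation as R
o=observe();rot=R.from_quat(o['tool_rot']).as_matrix();print(o['t'],o['tool_pos'],o['grip_width'],np.arctan2(rot[1,0],rot[0,0]),o['qpos'].round(2))
T=np.eye(4);T[:3,:3]=rot;T[:3,3]=o['tool_pos'];C['wrist']['extrinsics']=T@C['wrist']['mount']
im=read_camera("wrist")[:,:,::-1].copy();q=np.load("q.npy")
for y in(-56,0,56):print(proj('wrist',world(q,flap(0,-188,y,36))).round(1))
cv2.imwrite("pics/w5.png",im)
b,g,r=[im[...,i].astype(int) for i in range(3)];m=(r>170)&(g>60)&(g<150)&(b<70);n,l,s,c=cv2.connectedComponentsWithStats(m.astype('uint8'));i=1+np.argmax(s[1:,4]);print(s[i],c[i])
```

```text
8.8 [0.48227769 0.05922877 0.27460224] 0.3506327707367005 -0.9494780174552356 [-0.66  0.21  0.58  1.85 -0.14  1.22 -2.55]
[296.  145.7]
[255.3 198.2]
[218.1 246.1]
[218 144  81 104 332] [261.60240964 195.5060241 ]
```

View pics/w5.png

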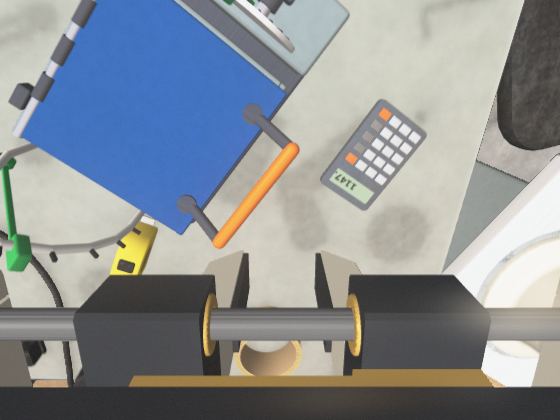

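The wrist view shows the bar intact from (218,243) to (295,148), but joint 7 reached its limit, so I'll spin the other way.

Request:
step_arm --plan '[[[0.3, 0, 0, 0.02, 0.14], [0.3, 0, 0, 0.04, 0.28], [0.3, 0, 0, 0.06, 0.42], [0.3, 0, 0, 0.06, 0.56], [0.3, 0, 0, 0.06, 0.7], [0.3, 0, 0, 0.06, 0.84], [0.3, 0, 0, 0.06, 0.98], [0.3, 0, 0, 0.06, 1.12], [0.3, 0, 0, 0.06, 1.26], [0.3, 0, 0, 0.06, 1.4], [0.3, 0, 0, 0.06, 1.4], [0.3, 0, 0, 0.06, 1.4]]]'

```text
t: 10.05
tool_pos: [0.4817, 0.0587, 0.3351]
tool_rot: [0.974, 0.223, -0.024, 0.043]
wrist_force: [-0.3, 0.6, 1.2]
grip_width: 0.348
grip_force: 0.0
```

```bash
cat > st.py <<'E'
from cell import *
import numpy as np
from scipy.spatial.transform import Rotation as R
o=observe();r=R.from_quat(o['tool_rot']).as_matrix();print(o['t'],o['tool_pos'],o['grip_width'],'yaw',np.arctan2(r[1,0],r[0,0]),'z',r[:,2].round(3),o['qpos'].round(2),o['wrist_force'])
E
python3 st.py
```

```text
10.05 [0.48167367 0.05871806 0.33508019] 0.3480792835019858 yaw 0.4483451478106803 z [-0.028 -0.095 -0.995] [-0.62  0.11  0.42  1.8   0.05  1.29 -1.34] [-0.30842079  0.57866782  1.20338441]
```

Request:
step_arm --plan '[[[0.3, 0, 0, 0, 0.14], [0.3, 0, 0.01, 0, 0.28], [0.3, 0, 0.016, 0, 0.42], [0.3, 0.005, 0.016, -0.02, 0.56], [0.3, 0.005, 0.016, -0.05, 0.7], [0.3, 0.005, 0.016, -0.08, 0.84], [0.3, 0.005, 0.016, -0.11, 0.98], [0.3, 0.005, 0.016, -0.13, 1.097], [0.3, 0.005, 0.016, -0.13, 1.097], [0.3, 0.005, 0.016, -0.13, 1.097]]]'

```text
t: 11.05
tool_pos: [0.4868, 0.0745, 0.2056]
tool_rot: [0.715, 0.697, 0.001, 0.049]
wrist_force: [0.5, -0.1, 0.3]
grip_width: 0.349
grip_force: 0.0
```

```bash
python3 st.py
python3 - <<'E'
from fit import *
from cell import *
import cv2
from scipy.spatial.transform import Rotation as R
o=observe();rot=R.from_quat(o['tool_rot']).as_matrix()
T=np.eye(4);T[:3,:3]=rot;T[:3,3]=o['tool_pos'];C['wrist']['extrinsics']=T@C['wrist']['mount']
im=read_camera("wrist")[:,:,::-1].copy();q=np.load("q.npy")
for y in(-55.8,0,55.8):print(proj('wrist',world(q,flap(0,-188,y,36))).round(1))
cv2.imwrite("pics/w6.png",im)
b,g,r=[im[...,i].astype(int) for i in range(3)];m=(r>150)&(g>50)&(g<150)&(b<80);n,l,s,c=cv2.connectedComponentsWithStats(m.astype('uint8'));i=1+np.argmax(s[1:,4]);print(s[i],c[i])
y,x=np.nonzero(l==i);[print(yy,x[y==yy].mean()) for yy in range(y.min(),y.max()+1,10)]
E
```

```text
11.05 [0.48683702 0.07448109 0.20564599] 0.3487264178397789 yaw 1.5432682600685577 z [ 0.07  -0.068 -0.995] [-0.56  0.18  0.33  2.03  0.03  0.89 -0.29] [ 0.46676829 -0.07311987  0.26156758]
[270.8 284.3]
[270.4 212.4]
[269.9 127. ]
[264 124  13 163 723] [266.66251729 201.45919779]
124 273.5
134 266.0
144 266.5
154 266.5
164 266.0
174 266.5
184 266.5
194 267.0
204 266.5
214 266.5
224 266.5
234 266.5
244 266.5
254 266.5
264 266.5
274 267.0
284 268.0
```

Request:
step_arm --plan '[[[0.3, -0.001, 0.001, -0.03, 0], [0.3, -0.001, 0.001, -0.06, 0], [0.3, -0.001, 0.001, -0.08, 0], [0.3, -0.001, 0.001, -0.088, 0], [0.3, -0.001, 0.001, -0.088, 0], [1, -0.001, 0.001, -0.088, 0], [1, -0.001, 0.001, -0.088, 0], [1, -0.001, 0.001, -0.088, 0], [1, -0.001, 0.001, -0.088, 0]]]' --force 25

```text
t: 12.0
tool_pos: [0.4873, 0.076, 0.1187]
tool_rot: [0.713, 0.699, 0.003, 0.05]
wrist_force: [3.0, -0.0, 1.8]
grip_width: 0.123
grip_force: 25.0
```

```bash
python3 st.py
```

```text
12.0 [0.48728081 0.07597918 0.11867732] 0.12279549576403176 yaw 1.547702944129576 z [ 0.075 -0.066 -0.995] [-0.54  0.32  0.31  2.1  -0.02  0.68 -0.25] [ 3.00658874 -0.00520104  1.7627741 ]
```

```bash
cat > fm.py <<'E'
from fit import *
import cv2
q=np.load("q.npy");q[2]=-.031
def bp(n,uv,y):
    c=C[n];E=c["extrinsics"];f=210/np.tan(np.radians(c["fovy"])/2)
    d=E[:3,:3]@np.array([(uv[0]-c["cx"])/f,(uv[1]-c["cy"])/f,1]);o=E[:3,3]
    R=np.array([[np.cos(q[2]),np.sin(q[2]),0],[-np.sin(q[2]),np.cos(q[2]),0],[0,0,1]])
    d=R@d;o=R@(o-[q[0],q[1],0]);return (o+d*(y/1e3-o[1])/d[1])*1e3
out=[]
for n,f,box,k in(("scene","scene0",(170,200,210,245),20),("side","side0",(285,130,325,185),10)):
    im=cv2.imread(f"pics/{f}.png");g=im.astype(int);m=(g[...,1]>1.3*g[...,2])&(g[...,1]>1.15*g[...,0])&(g[...,1]>50)
    x0,y0,x1,y1=box;ys,xs=np.nonzero(m[y0:y1,x0:x1])
    A=np.array([bp(n,(x+x0,y+y0),106)-[75,106,100] for x,y in zip(xs,ys)]);r=np.hypot(A[:,0],A[:,2]);a=np.arctan2(A[:,2],-A[:,0])
    print(n,len(r))
    for lo in range(-10,150,10):
        s=(r>=lo)&(r<lo+10)
        if s.sum():print(lo,s.sum(),a[s].mean().round(3),a[s].std().round(3))
    c=cv2.resize(im[y0-8:y1+8,x0-8:x1+8],(400,480),interpolation=cv2.INTER_NEAREST);sc=np.array([400/(x1-x0+16),480/(y1-y0+16)])
    for aa,col in((.9,(0,0,255)),(.97,(255,0,255))):
        for rr in(0,50,90,108,118,128):
            p=(proj(n,world(q,flap(aa,-rr,106,0)))-[x0-8,y0-8]+.5)*sc;cv2.circle(c,(int(p[0]),int(p[1])),3,col,-1)
    out.append(c)
cv2.imwrite("pics/c7.png",np.hstack(out))
E
python3 fm.py
```

```text
scene 106
0 15 -1.147 1.772
10 16 -1.734 1.366
20 7 0.547 1.161
30 4 1.003 0.027
40 2 0.998 0.006
50 4 0.979 0.02
60 6 0.968 0.02
70 4 0.965 0.016
80 3 0.965 0.007
90 5 0.968 0.015
100 12 0.964 0.025
110 12 0.959 0.022
120 13 0.954 0.019
130 3 0.949 0.013
side 145
0 11 0.718 1.054
10 8 0.851 0.141
20 7 0.955 0.052
30 5 0.941 0.026
40 7 0.941 0.025
50 6 0.946 0.022
60 6 0.94 0.018
70 25 1.375 0.274
80 9 1.006 0.166
90 8 0.943 0.016
100 11 0.947 0.017
110 16 0.954 0.026
120 18 0.947 0.025
130 8 0.947 0.021
```

View pics/c7.png

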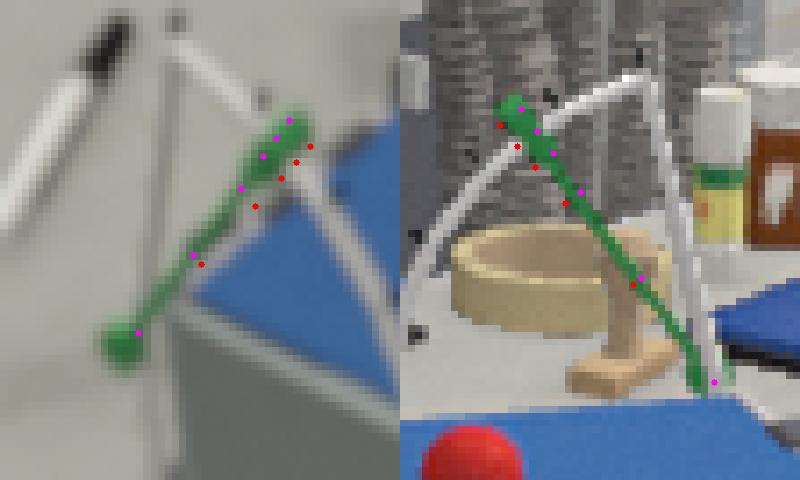

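Scene and side both put the flap mark at about 0.953 rad: the pointer sits between the overlays and close to the magenta dots. Now lifting along the circle.

Request:
step_arm --plan '[[[1, 0.004, 0, 0.0165, 0], [1, 0.0095, 0, 0.033, 0], [1, 0.0165, 0, 0.049, 0], [1, 0.0245, -0.0005, 0.064, 0], [1, 0.0345, -0.001, 0.078, 0], [1, 0.0455, -0.001, 0.0915, 0], [1, 0.0575, -0.0015, 0.104, 0], [1, 0.0705, -0.002, 0.115, 0], [1, 0.0845, -0.0025, 0.125, 0], [1, 0.0995, -0.003, 0.1335, 0], [1, 0.1085, -0.003, 0.138, 0], [1, 0.1085, -0.003, 0.138, 0]]]'

```text
t: 13.2
tool_pos: [0.594, 0.0722, 0.2577]
tool_rot: [0.714, 0.699, 0.002, 0.049]
wrist_force: [-8.0, -0.5, 12.1]
grip_width: 0.12
grip_force: 25.0
```

Request:
step_arm --plan '[[[1, 0, 0, 0, 0], [1, 0, 0, 0, 0]]]'

```text
t: 13.4
tool_pos: [0.5927, 0.0722, 0.2571]
tool_rot: [0.714, 0.699, 0.001, 0.048]
wrist_force: [-8.5, -1.1, 12.7]
grip_width: 0.118
grip_force: 25.0
```

```bash
python3 st.py
python3 - <<'E'
from cell import *
import cv2,numpy as np
ims={}
for n in("side","scene"):
    ims[n]=read_camera(n)[:,:,::-1].copy();cv2.imwrite(f"pics/{n}8.png",ims[n])
cv2.imwrite("pics/c8.png",np.hstack([cv2.resize(ims["side"][120:260,240:373],(400,420),interpolation=cv2.INTER_CUBIC),cv2.resize(ims["scene"][160:300,165:298],(400,420),interpolation=cv2.INTER_CUBIC)]))
E
```

```text
13.4 [0.59268512 0.07215069 0.25713436] 0.11836318723560274 yaw 1.547407312888593 z [ 0.069 -0.067 -0.995] [-0.49  0.32  0.34  1.73 -0.03  1.05 -0.17] [-8.53201545 -1.08516943 12.67440382]
```

View pics/c8.png

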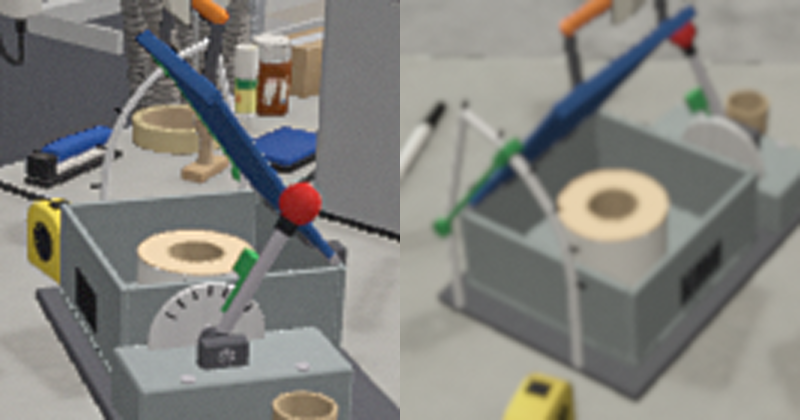

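The flap is up along the pointer and the lever is still aligned. I'll measure the flap angle by matching its blue silhouette.

```bash
cat > fl.py <<'E'
from fit import *
import cv2,sys
tag=sys.argv[1];K=8
def iou(n,th,q,blue,ign):
    pts=np.array([proj(n,world(q,flap(th,x,y,z))) for x in(-158,0) for y in(-84,84) for z in(-3,3)])
    h=cv2.convexHull(((pts+.5)*K-.5).astype(np.float32)).astype(np.int32);m=np.zeros((420*K,560*K),np.uint8);cv2.fillConvexPoly(m,h,255)
    m=cv2.resize(m,(560,420),interpolation=cv2.INTER_AREA)/255.
    w=~ign;return np.abs(m-blue)[w].sum()
for n,box in(("side",(255,120,370,225)),("scene",(165,155,300,245))):
    hsv=cv2.cvtColor(cv2.imread(f"pics/{n}{tag}.png"),cv2.COLOR_BGR2HSV)
    blue=((hsv[...,0]>100)&(hsv[...,0]<122)&(hsv[...,1]>110));l,lab,st,_=(cv2.connectedComponentsWithStats(blue[box[1]:box[3],box[0]:box[2]].astype('uint8')))
    i=1+np.argmax(st[1:,4]);b=np.zeros((420,560));b[box[1]:box[3],box[0]:box[2]]=lab==i
    ign=(hsv[...,1]>90)&~blue; ign=cv2.dilate(ign.astype('uint8'),np.ones((3,3)))>0
    q0=np.load("q.npy");q0[2]=-.031
    ths=np.arange(.86,1.04,.01) if tag!='0' else np.arange(-.08,.08,.01);best=[]
    for dx in(-.003,0,.003):
      for dy in(-.003,0,.003):
        q=q0.copy();q[0]+=dx;q[1]+=dy;e=[iou(n,t,q,b,ign) for t in ths];i=int(np.argmin(e));best.append((round(e[i],1),ths[i].round(3),dx,dy))
    print(n,st[i if i<len(st) else 0][4],sorted(best)[:4],[x for x in best if x[2]==x[3]==0])
E
python3 fl.py 8; python3 fl.py 0
```

```text
side 11156 [(np.float64(239.1), np.float64(0.93), 0.003, 0.003), (np.float64(239.2), np.float64(0.94), 0, 0.003), (np.float64(245.8), np.float64(0.94), 0, 0), (np.float64(246.6), np.float64(0.93), 0.003, 0)] [(np.float64(245.8), np.float64(0.94), 0, 0)]
scene 11701 [(np.float64(64.2), np.float64(0.91), 0.003, 0), (np.float64(64.6), np.float64(0.91), 0.003, -0.003), (np.float64(66.8), np.float64(0.91), 0.003, 0.003), (np.float64(91.5), np.float64(0.93), 0, 0)] [(np.float64(91.5), np.float64(0.93), 0, 0)]
side 10157 [(np.float64(470.0), np.float64(0.03), 0, 0), (np.float64(471.1), np.float64(0.04), -0.003, -0.003), (np.float64(471.7), np.float64(0.04), -0.003, 0), (np.float64(474.1), np.float64(0.02), -0.003, 0.003)] [(np.float64(470.0), np.float64(0.03), 0, 0)]
scene 9761 [(np.float64(516.7), np.float64(0.04), -0.003, 0.003), (np.float64(521.6), np.float64(-0.0), -0.003, 0), (np.float64(530.6), np.float64(0.03), 0, 0.003), (np.float64(531.9), np.float64(-0.02), -0.003, -0.003)] [(np.float64(539.2), np.float64(0.01), 0, 0)]
```

Request:
step_arm --plan '[[[1, 0.0015, 0, 0.0015, 0], [1, 0.0025, 0, 0.003, 0], [1, 0.0025, 0, 0.003, 0], [1, 0.0025, 0, 0.003, 0], [1, 0.0025, 0, 0.003, 0]]]'

```text
t: 14.0
tool_pos: [0.5956, 0.0721, 0.2586]
tool_rot: [0.714, 0.699, 0.001, 0.049]
wrist_force: [-5.3, -1.9, 5.6]
grip_width: 0.12
grip_force: 25.0
```

```bash
python3 st.py
python3 - <<'E'
from cell import *
import cv2
for n in("side","scene"):cv2.imwrite(f"pics/{n}9.png",read_camera(n)[:,:,::-1])
E
python3 fl.py 9; sed -i 's/scene0"/scene9"/;s/side0"/side9"/' fm.py; python3 fm.py
```

```text
14.0 [0.59558418 0.07206572 0.25856104] 0.120275742614321 yaw 1.5477227348841913 z [ 0.069 -0.068 -0.995] [-0.49  0.32  0.34  1.72 -0.03  1.06 -0.17] [-5.3254778  -1.93162126  5.56087881]
side 11136 [(np.float64(203.8), np.float64(0.96), 0, 0.003), (np.float64(210.0), np.float64(0.96), 0, 0), (np.float64(211.3), np.float64(0.97), -0.003, 0.003), (np.float64(211.9), np.float64(0.95), 0.003, 0.003)] [(np.float64(210.0), np.float64(0.96), 0, 0)]
scene 11657 [(np.float64(58.0), np.float64(0.93), 0.003, 0), (np.float64(60.5), np.float64(0.93), 0.003, -0.003), (np.float64(62.5), np.float64(0.93), 0.003, 0.003), (np.float64(88.3), np.float64(0.95), 0, 0)] [(np.float64(88.3), np.float64(0.95), 0, 0)]
scene 112
0 15 -1.147 1.772
10 16 -1.734 1.366
20 6 0.48 1.241
30 5 0.991 0.035
40 3 0.986 0.017
50 3 0.972 0.011
60 5 0.973 0.018
70 3 0.973 0.01
80 4 0.962 0.008
90 7 0.96 0.019
100 14 0.957 0.029
110 12 0.959 0.022
120 14 0.951 0.022
130 5 0.936 0.019
side 100
0 10 0.243 0.425
10 6 0.8 0.126
20 4 0.915 0.027
30 3 0.939 0.016
40 5 0.929 0.019
50 4 0.934 0.015
60 5 0.934 0.015
70 23 1.411 0.256
80 6 1.026 0.201
90 6 0.936 0.012
100 7 0.937 0.011
110 8 0.931 0.013
120 10 0.929 0.015
130 3 0.923 0.006
```

```bash
python3 -c "
from cell import order;print(order.close_job())"
```

```text
the job is handed in; nothing more can be done
None
```

I set the lever to idle (about 0.520 rad, pointer about 0.518), then raised the flap to its mark (about 0.955 rad, pointer about 0.953). I handed the job in at about 14 s with the gripper still holding the flap; these are camera estimates good to about 0.02 rad, and the judge's verdict was not shown.

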